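# Ease the lid of the finished tea caddy home

## Task

On this coppersmith's bench four copper tea caddies stand with their lids raised; only the low, wide one (the widest of the four) is finished. Press its lid gently down with your fingertips until it is fully home, then take your hand away, leaving that caddy standing where it is. Don't pick anything up, leave the other three lids raised just as they are, and don't disturb the tools and things around them.

Things in the scene. Friction and masses are not known exactly. Their poses are not given: they have to be found in the camera images.
- wide: the low, wide caddy, the widest and lowest of the four: round, plain copper, 104 mm in diameter, 68 mm high when shut. A can 32 mm high, a bright tinned sleeve rising out of it and a flat-topped lid as wide as the can that slides down over the sleeve; the sleeve shows as a bright band under a raised lid. Loose on the bench. Origin: centre of its underside, z up
- wide_top (a point): centre of the flat top of the low, wide caddy's lid; moves with the lid, 68 mm above the bench when home, that plus the joint value while raised. The crown (the flat top, 96 mm across, 3 mm proud of the lid's shoulder) is thin sheet and gives 1 mm under 6 N, 2 mm at most, then springs back; press near its middle
- wide_lid (a joint): how far this lid stands up from fully home, in m: 0 = fully home (lid edge meets the can), up to 0.034 = highest. At the start 0.018 to 0.030. A close sliding fit: the lid stays where it is left, slides at about 2 to 3 N of downward push, and trapped air adds about 0.6 N for each 10 mm/s of speed; it does not spring back. At home it stops hard.
- tall: the tall caddy: round, plain copper, 76 mm in diameter, 125 mm high when shut. A can 83 mm high, a bright tinned sleeve rising out of it and a flat-topped lid as wide as the can that slides down over the sleeve; the sleeve shows as a bright band under a raised lid. Loose on the bench. Origin: centre of its underside, z up
- tall_top (a point): centre of the flat top of the tall caddy's lid; moves with the lid
- middle: the middle-sized caddy: round, plain copper, 76 mm in diameter, 94 mm high when shut. A can 56 mm high, a bright tinned sleeve rising out of it and a flat-topped lid as wide as the can that slides down over the sleeve; the sleeve shows as a bright band under a raised lid. Loose on the bench. Origin: centre of its underside, z up
- middle_top (a point): centre of the flat top of the middle-sized caddy's lid; moves with the lid
- small: the small, narrow caddy: round, plain copper, 62 mm in diameter, 78 mm high when shut. A can 44 mm high, a bright tinned sleeve rising out of it and a flat-topped lid as wide as the can that slides down over the sleeve; the sleeve shows as a bright band under a raised lid. Loose on the bench. Origin: centre of its underside, z up
- small_top (a point): centre of the flat top of the small caddy's lid; moves with the lid. All three of these lids also stand 18 to 30 mm up at the start and slide as easily
- snips: tin snips with black handles lying flat, 245 mm long, 86 mm across the handles, 17 mm high; origin near the pivot at bench height, blades along +x
- hammer: planishing hammer lying flat, wooden handle 240 mm, steel head 102 mm across, 28 mm high; origin at bench height, 35 mm along the handle from the head, head on the +x side, handle to -x
- scoop: small copper tea scoop, round bowl 38 mm across and 13 mm high, handle 90 mm long along -x; origin under the middle of the bowl
- flux_tin: low round steel tin, 57 mm in diameter, 29 mm high; origin centre of underside
- cup: open copper cup without a lid, 84 mm across the mouth, 95 mm high; origin centre of underside
Mind the look-alikes: they are no part of the job. What is shaped like the wide but black, purple or red is not meant.

How it is judged (in metres and radians):
On the way, in this order (a step that is already met when the one before it is completed fails the run):
1. the fingertips press on the low, wide caddy while its lid is still raised (contact force between the fingers and wide above 0.8 N and value of joint wide_lid above 0.004 m), for 0.1 s.
2. the lid of the low, wide caddy is fully home (value of joint wide_lid below 0.002 m), for 0.2 s.
At the end, for the whole second after the job is handed in: The low, wide caddy's lid is home to within 2 mm; that caddy stands upright and still on the bench within 15 mm of its start; the tops of the other three lids are within 6 mm of where they were; snips, hammer, scoop, flux tin and cup are within 15 mm of where they lay (value of joint wide_lid below 0.002 m and distance of each of wide, snips, hammer, scoop, flux_tin, cup from where it was at the start of the episode below 0.015 m and angle between wide's own z axis and vertical below 0.05 rad and height (world z) of wide below 0.004 m and linear speed of wide below 0.01 m/s and distance of each of tall_top, middle_top, small_top from where it was at the start of the episode below 0.006 m); the robot touches nothing.
It fails at once if the low, wide caddy is pressed or knocked harder than 30 N (contact force between the fingers and wide above 30 N).
It fails at once if the low, wide caddy is lifted, tipped or pushed more than 15 mm (height (world z) of wide above 0.008 m or angle between wide's own z axis and vertical above 0.12 rad or distance of wide from where it was at the start of the episode above 0.015 m).
It fails at once if the low, wide caddy's lid is pulled up (value of joint wide_lid above 0.006 m and velocity of joint wide_lid above 0.02 m/s).
It fails at once if the lid of another caddy is moved, or that caddy is shifted, by more than 6 mm (distance of any of tall_top, middle_top, small_top from where it was at the start of the episode above 0.006 m).
It fails at once if a tool, tin, scoop or cup on the bench is moved more than 15 mm (distance of any of snips, hammer, scoop, flux_tin, cup from where it was at the start of the episode above 0.015 m).
It also fails if it takes over 32 s, if anything falls off the work surface, if the arm or the gripper's body presses on something with over 40 N, if the wrist force passes 120 N, or if a joint passes its speed limit or range.

## Robot

A 6-joint arm with a two-finger parallel gripper is mounted at the origin on the work surface. World frame = base frame: x ahead of the robot, y to its left, z up, the work surface at z = 0. Lengths are in mm, angles in rad, forces in N, time in s.
With the tool pointing down it reaches from about 375 to 925 mm from the base axis. Payload 5.7 kg.
Tool frame: the origin (TCP) lies midway between the tips of the shut fingers; the grasp point (between the pads) lies 19 mm behind it (tcp_to_grasp is the z of the grasp point in the tool frame, in mm); z points along the fingers, y is the line along which they close (so a half turn about z gives the same grasp; the last joint's range is limited). The gripper opens to 85 mm and grips with 20 to 120 N. Pads are 22 mm wide; open, the fingers measure 114 mm over their backs; the gripper's body (76 mm by 85 mm) begins 54 mm behind the grasp point. The pads swing forward as they close: fully open they stand 13 mm farther back than shut.
Start: joints at [1.043, 0.359, 1.51, -0, 1.272, -0.115], TCP at [240.695, 549.572, 231.267] pointing down, gripper open.
Joint ranges: [-2.97, 2.97], [-1.01, 2.36], [0.21, 2.38], [-0.96, 4.11], [0.2, 2.71], [-2.98, 2.98]. Speed limits (rad/s): [2.39, 2.39, 3.14, 3.14, 3.14, 3.14].

## Interface

Orientations are given as a rotation vector (axis times angle).
In Python, from cell import get_obs, capture, job_done, boxes_of, silhouettes, tcp_to_grasp gives the robot as it stands.
- The arm moves only by the tool carry_out, never from a script. Its argument "plan" is one flat list of numbers, 6 for each row, row after row: the shift along the world's x, y, z each as a share of 0.4 m, from -1 to 1, then the turn, a rotation vector about the world's x, y, z each as a share of 90 degrees, from -1 to 1. A call has 1 to 20 rows; each row is the pose to reach, as a shift and turn from the pose commanded when the call began; what a row does not reach only later rows make up. A row lasts 1/10 s, in which the tool goes at most 50 mm and 8.59 degrees, less where a joint would pass 70% of its speed; a pose out of reach is approached as far as the arm can. A call with a number of a shift or a turn outside -1 to 1 is refused whole. A call with a gripper value outside its range is refused whole. "fingers" is the gripper command: -1 is shut, 1 is fully open, values between are in proportion, set as the call begins (left out, the last holds). The fingers move at their own pace and stop on an object; "grip_force" is the grip in N (left out, the last holds). Time passes only in rows, so rows that repeat a pose let the fingers close. It gives the time, the measured TCP pose, the force, the opening and the grip force at its end, in the units of the state.
- get_obs(): the state, without advancing time (a new reading comes with each control period).
- capture(name): name is "scene" or "top" or "wrist"; returns a dict with "image" (420x560x3 uint8, red, green, blue), "mtx" (3x3 intrinsics, pixels), "R" (3x3) and "t" (3): a world point X has camera coordinates R X + t; the wrist camera has in their place "T_tool_cam" (4x4, takes a point from camera to tool coordinates, whose origin is the TCP and whose axes are the flange's). Camera axes: x right, y down, z forward; pixel columns grow to the right and rows downward; lengths in mm; the calibration is good to about 2 mm. A picture is of the moment at which its call begins: read the wrist's pose just before it. There is no depth.
- job_done(): hands the job in; it is judged then, once.
Trained networks look in a picture, given as the dict that the camera call returned (one of the last four; its "shot" number tells which), for a name from the list of things; names that differ only in an ending like _2 or _b are one class to them, and where a whole thing is asked for, a point or a joint stands for the part that bears it (a point fixed in the world has none). Each returns a list of dicts, best first, with "p" (0 to 1); they miss things now and then, are a little off and sometimes report something else, mostly with a low value. They report only what shows in the picture. A call takes as long as a camera call. They do not tell look-alikes from the thing itself.
- boxes_of(picture, query): "box" ([centre column, centre row, width, height] in pixels, round what is visible of it).
- silhouettes(picture, query): "pixels" (420x560 bool, what is visible of it) and "box" ([centre column, centre row, width, height] in pixels, round what is visible of it).
The state is a dict: "time_s": time; "qpos": joint angles; "qvel": joint speeds; "tau": joint torques, N m; "eef_pos": TCP position; "tool_rot": TCP orientation; "wrist_force": force on the tool from outside, world axes, zero at the start; "wrist_torque": the same for the moment, N m; "gripper_width": finger opening in mm; "gripper_force": force on a finger pad.
Only numpy, scipy, OpenCV 4.12 (cv2) and the standard library are available. Lean on these libraries where they do the work, as an engineer would, in place of code of your own. Each camera call takes 0.05 s, during which the arm holds its last target. There are 200 camera calls.

## Working session

There is one attempt and no reset: what is moved stays moved. The work goes in short steps, Python scripts to look and compute and a tool call to move; the robot and the scene stay as the last step left them, time stands still between calls to the robot, and variables do not carry over. Pictures are saved under pics/ and viewed, at most 10 in all, crops included, and the job is handed in when it is done.

Besides the shell and the picture viewer there is one more tool, called as name(argument=value, ...) on one line, values as JSON. carry_out: Moves the arm, as the interface text tells. Its arguments: {"type":"object","properties":{"plan":{"type":"array","items":{"type":"number","minimum":-1,"maximum":1}},"fingers":{"type":"number"},"grip_force":{"type":"number"}},"required":["plan"]}

```bash
mkdir -p pics; cat > h.py <<'E'
import numpy as np, cv2
from cell import *
def save(p,n): cv2.imwrite('pics/'+n,cv2.cvtColor(p['image'],cv2.COLOR_RGB2BGR))
def ray(p,u,v,z):
    d=p['R'].T@np.linalg.solve(p['mtx'],[u,v,1.]); c=-p['R'].T@p['t']
    return c+d*(z-c[2])/d[2]
def proj(p,X):
    x=p['mtx']@(p['R']@np.array(X,float)+p['t']); return x[:2]/x[2]
E
python3 - <<'E'
from h import *
a=capture('top');b=capture('scene')
im=np.vstack([a['image'],b['image']])
save(a,'top.png');save(b,'scene.png')
for n,p in(('top',a),('scene',b)):
  print(n,-p['R'].T@p['t'])
  for q in ('wide','wide_top','tall','middle','small','cup','flux_tin'):
    for r in boxes_of(p,q)[:4]:
      print(q,round(r['p'],2),np.round(r['box']),np.round(ray(p,r['box'][0],r['box'][1],90)))
print(get_obs())
E
```

```text
top [ 336.16106658  -28.0183979  1133.96331872]
wide 0.91 [454. 254.  47.  41.] [ 333. -433.   90.]
wide 0.86 [378. 196.  45.  42.] [ 477. -253.   90.]
wide 0.83 [328. 256.  39.  39.] [ 331. -124.   90.]
wide 0.76 [420. 303.  48.  43.] [ 217. -346.   90.]
wide_top 0.95 [394. 255.  44.  45.] [ 331. -286.   90.]
wide_top 0.88 [458. 254.  44.  43.] [ 333. -441.   90.]
wide_top 0.87 [381. 197.  46.  43.] [ 475. -258.   90.]
wide_top 0.86 [331. 253.  38.  39.] [ 337. -134.   90.]
tall 0.78 [226. 128.  36.  50.] [655. 129.  90.]
middle 0.76 [282. 196.  32.  30.] [480. -13.  90.]
small 0.68 [191. 196.  33.  27.] [482. 215.  90.]
cup 0.65 [157. 127.  36.  37.] [659. 306.  90.]
flux_tin 0.93 [233. 176.  20.  22.] [531. 110.  90.]
scene [1171.24267865  724.19105076  799.28181091]
wide 0.92 [288. 189.  31.  31.] [399. -71.  90.]
wide 0.87 [230. 188.  34.  38.] [ 524. -194.   90.]
wide 0.59 [258. 169.  32.  27.] [ 388. -223.   90.]
wide 0.58 [230. 155.  27.  30.] [ 397. -365.   90.]
wide_top 0.89 [230. 154.  26.  20.] [ 391. -369.   90.]
wide_top 0.67 [229. 182.  31.  23.] [ 505. -225.   90.]
wi
[... 516 characters left out ...]
': 0.8, 'qpos': array([ 1.04289256e+00,  3.58770176e-01,  1.51041117e+00,  2.61848382e-05,
        1.27249062e+00, -1.15142692e-01]), 'qvel': array([-3.17567617e-04,  8.98600708e-05, -7.23021231e-04,  1.87916050e-04,
        7.12872441e-05, -7.89551684e-04]), 'tau': array([-2.13741565e-03, -5.27530789e+01, -2.79039556e+01, -4.13251291e-04,
        1.51635308e-03, -8.35311660e-07]), 'eef_pos': array([240.68978826, 549.57281078, 231.28029025]), 'tool_rot': array([-6.43772581e-01, -3.07487473e+00,  1.05766600e-04]), 'wrist_force': array([ 0.17330892, -0.38882997,  0.03787735]), 'wrist_torque': array([0.02778851, 0.03757583, 0.00798993]), 'gripper_force': 0.0, 'gripper_width': 85.23847457583493}
```

View pics/top.png

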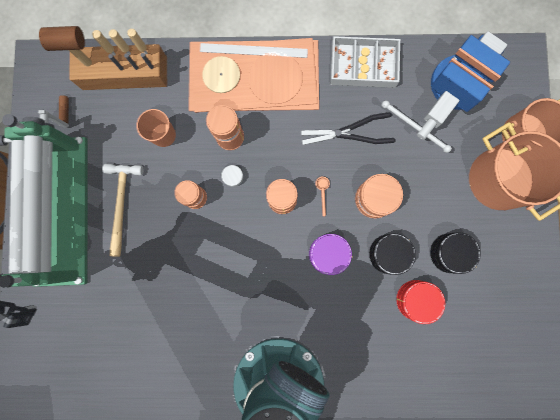

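View pics/scene.png

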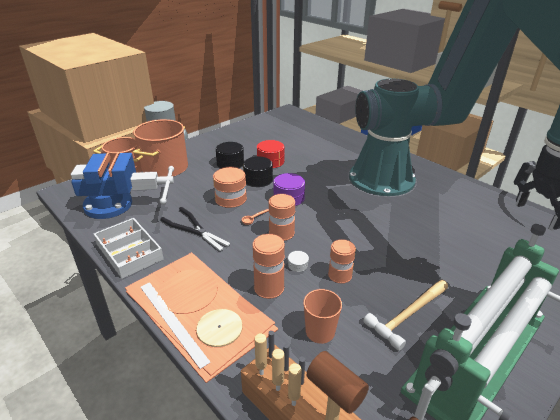

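The top view shows the copper wide caddy at pixel (380,196). The purple, red and two black ones are look-alikes. In the scene view it is at (230,188). By ray it lies near (475,-258). I'll shut the fingers and go above it.

carry_out(plan=[0.65,-1,0,0,0,0,0.65,-1,0,0,0,0,0.65,-1,0,0,0,0,0.65,-1,0,0,0,0,0.65,-1,0,0,0,0,0.65,-1,0,0,0,0,0.65,-1,0,0,0,0,0.65,-1,0,0,0,0,0.65,-1,0,0,0,0,0.65,-1,0,0,0,0,0.65,-1,0,0,0,0], fingers=-1)

```text
time_s: 1.9
eef_pos: [503.1, 146.5, 231.5]
tool_rot: [0.65, 3.072, -0.001]
wrist_force: [-0.7, 0.8, -0.2]
gripper_width: 0.0
gripper_force: 0.0
```

carry_out(plan=[-0.06,-0.9,0,0,0,0,-0.06,-0.9,0,0,0,0,-0.06,-0.9,0,0,0,0,-0.06,-0.9,0,0,0,0,-0.06,-0.9,0,0,0,0,-0.06,-0.9,0,0,0,0,-0.06,-0.9,0,0,0,0,-0.06,-0.9,0,0,0,0,-0.06,-0.9,0,0,0,0,-0.06,-0.9,0,0,0,0,-0.06,-0.9,0,0,0,0])

```text
time_s: 3.0
eef_pos: [476.6, -208.3, 231.1]
tool_rot: [-0.641, -3.075, -0.001]
wrist_force: [0.5, -0.1, 0.1]
gripper_width: 0.0
gripper_force: 0.0
```

```bash
python3 - <<'E'
from h import *
from scipy.spatial.transform import Rotation as Ro
o=get_obs();p=capture('wrist');save(p,'w1.png')
T=np.eye(4);T[:3,:3]=Ro.from_rotvec(o['tool_rot']).as_matrix();T[:3,3]=o['eef_pos']
C=np.linalg.inv(T@p['T_tool_cam']);p['R']=C[:3,:3];p['t']=C[:3,3]
print(o['eef_pos'],o['tool_rot'],o['wrist_force'],o['gripper_width'],o['time_s'],-p['R'].T@p['t'])
b=capture('scene');t=capture('top')
for n,c in(('w',p),('s',b),('t',t)):
  for q in('wide_top','wide'):
    for r in silhouettes(c,q)[:6]:
      m=r['pixels'];print(n,q,round(r['p'],2),np.round(r['box'],1),m.sum(),c['image'][m].mean(0).round(),ray(c,*r['box'][:2],92).round())
E
```

```text
[ 476.61657413 -208.33234506  231.14648534] [-6.40773656e-01 -3.07481314e+00 -1.24057990e-03] [ 0.53516128 -0.14010194  0.05746517] 0.005464819160605014 3.0 [ 411.39586178 -179.86969836  373.17434416]
w wide_top 0.95 [238.6 218.4  95.4 101.2] 7765 [236. 170. 120.] [ 478. -257.   92.]
w wide_top 0.76 [ 43.6 163.2  83.3  99.7] 7006 [35. 34. 37.] [ 354. -405.   92.]
w wide_top 0.72 [50.4 35.6 98.3 71.2] 5833 [217.  31.  15.] [ 266. -333.   92.]
w wide_top 0.65 [150.2  95.2 110.2 108.4] 9850 [52. 50. 52.] [ 341. -279.   92.]
w wide_top 0.56 [295.5  46.4 113.   87.9] 8115 [162.  95. 188.] [ 357. -144.   92.]
w wide 0.98 [294.5  46.8 112.   91.7] 8502 [160.  94. 187.] [ 357. -145.   92.]
w wide 0.8 [154.7  95.4 119.4 109. ] 10244 [51. 49. 51.] [ 343. -276.   92.]
w wide 0.75 [ 53.6  40.4 107.3  78.6] 7367 [202.  31.  17.] [ 270. -333.   92.]
w wide 0.65 [239.2 215.5 102.7 105.6] 8182 [235. 169. 119.] [ 476. -255.   92.]
w wide 0.59 [ 51.2 161.1 100.1 101.1] 8419 [34. 33. 36.] [ 355. -397.   92.]
s wide_top 0.96 [288.8 186.6  28.4  23.1] 587 [114.  67. 144.] [390. -75.  92.]
s wide_top 0.92
[... 787 characters left out ...]
op 0.87 [462.4 254.2  36.1  44.1] 1112 [48. 49. 52.] [ 333. -452.   92.]
t wide_top 0.82 [432.  305.8  29.   36. ] 547 [238.  94.  92.] [ 210. -374.   92.]
t wide_top 0.6 [393.2 247.3  36.8  30.1] 655 [47. 47. 50.] [ 351. -285.   92.]
t wide_top 0.19 [233.6 177.1  21.4  25. ] 385 [199. 203. 205.] [528. 108.  92.]
t wide 0.94 [462.5 251.7  34.7  41.4] 1077 [46. 47. 50.] [ 339. -453.   92.]
t wide 0.93 [379.7 207.3  39.4  27.6] 693 [212. 154. 124.] [ 450. -255.   92.]
t wide 0.73 [428.8 304.9  27.2  33.1] 562 [239.  96.  94.] [ 212. -366.   92.]
t wide 0.62 [312.6 245.9   4.   13.9] 51 [168. 114. 199.] [355. -88.  92.]
t wide 0.61 [392.9 248.   35.2  29. ] 737 [47. 48. 51.] [ 349. -284.   92.]
```

View pics/w1.png

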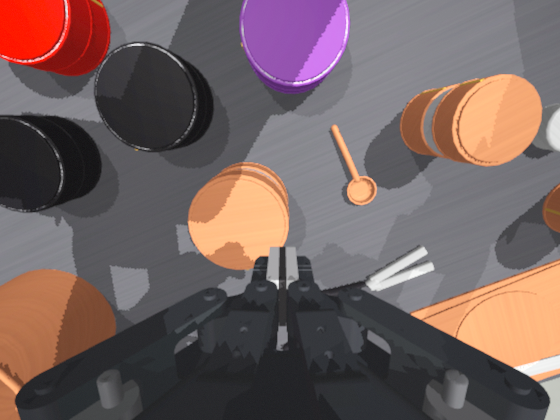

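The wrist view shows the raised copper lid at pixel (239,218), which gives (478,-257). That agrees with the top view. The look-alikes are well clear. Next: move over it and down to about 20 mm above the crown.

carry_out(plan=[0,-0.12,0,0,0,0,0,-0.12,-0.1,0,0,0,0,-0.12,-0.2,0,0,0,0,-0.12,-0.28,0,0,0,0,-0.12,-0.28,0,0,0,0,-0.12,-0.28,0,0,0,0,-0.12,-0.28,0,0,0])

```text
time_s: 4.15
eef_pos: [478.0, -259.3, 121.1]
tool_rot: [0.643, 3.072, -0.002]
wrist_force: [-0.7, -0.5, -0.7]
gripper_width: -0.1
gripper_force: 0.0
```

```bash
python3 - <<'E'
from h import *
o=get_obs();print(o['eef_pos'],o['wrist_force'])
p=capture('scene')
im=cv2.resize(p['image'][130:270,150:340],None,fx=4,fy=4,interpolation=cv2.INTER_CUBIC);save({'image':im},'s2.png')
E
```

```text
[ 478.04260324 -259.31075706  121.08567476] [-0.73046867 -0.50214773 -0.7166258 ]
```

View pics/s2.png

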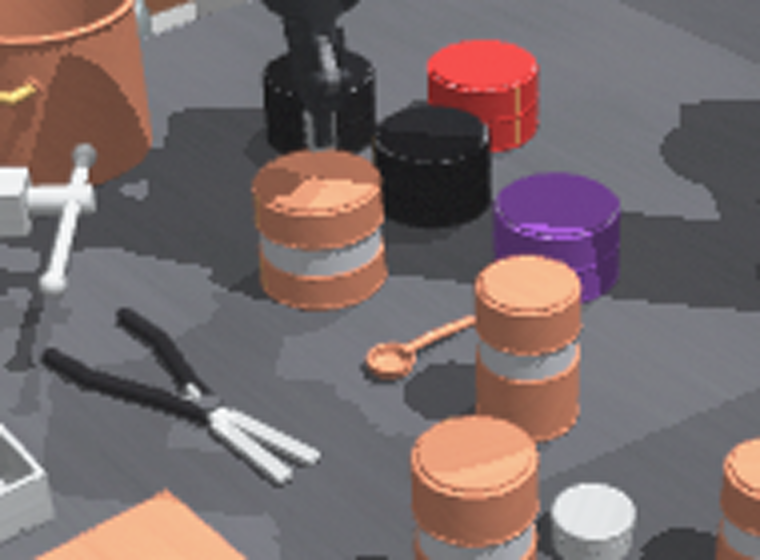

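The view shows the shut fingers right over the middle of the copper caddy's lid, crop (320,170), with its sleeve band showing. I'll go down slowly.

carry_out(plan=[0,0,-0.015,0,0,0,0,0,-0.03,0,0,0,0,0,-0.045,0,0,0,0,0,-0.052,0,0,0,0,0,-0.058,0,0,0,0,0,-0.064,0,0,0,0,0,-0.07,0,0,0,0,0,-0.076,0,0,0,0,0,-0.082,0,0,0])

```text
time_s: 5.1
eef_pos: [476.6, -258.4, 86.5]
tool_rot: [-0.644, -3.075, 0.0]
wrist_force: [-1.7, 0.7, 4.4]
gripper_width: -0.3
gripper_force: 1.8
```

Contact at about 4 N, and the lid is sliding. I'll continue to just short of home.

carry_out(plan=[0,0,-0.006,0,0,0,0,0,-0.012,0,0,0,0,0,-0.018,0,0,0,0,0,-0.024,0,0,0,0,0,-0.03,0,0,0,0,0,-0.035,0,0,0,0,0,-0.04,0,0,0])

```text
time_s: 5.8
eef_pos: [476.6, -258.4, 70.3]
tool_rot: [-0.644, -3.075, 0.0]
wrist_force: [-1.2, 0.9, 2.8]
gripper_width: -0.0
gripper_force: 1.6
```

carry_out(plan=[0,0,-0.002,0,0,0,0,0,-0.004,0,0,0,0,0,-0.006,0,0,0,0,0,-0.006,0,0,0])

```text
time_s: 6.2
eef_pos: [476.6, -258.4, 67.9]
tool_rot: [-0.644, -3.075, 0.0]
wrist_force: [-1.1, -0.1, 2.3]
gripper_width: -0.1
gripper_force: 0.9
```

carry_out(plan=[0,0,-0.001,0,0,0,0,0,-0.002,0,0,0,0,0,-0.002,0,0,0])

```text
time_s: 6.5
eef_pos: [476.7, -258.5, 67.4]
tool_rot: [0.644, 3.075, -0.0]
wrist_force: [-1.4, 1.1, 4.1]
gripper_width: -0.2
gripper_force: 1.9
```

carry_out(plan=[0,0,-0.001,0,0,0,0,0,-0.001,0,0,0])

```text
time_s: 6.7
eef_pos: [476.7, -258.5, 67.1]
tool_rot: [0.644, 3.075, -0.0]
wrist_force: [-2.3, 0.9, 6.1]
gripper_width: -0.0
gripper_force: 2.8
```

Force is rising with depth now (6 N at 67.1 mm), which is what the hard stop should feel like. One more small press to confirm, then a slow lift away.

carry_out(plan=[0,0,-0.001,0,0,0,0,0,-0.0015,0,0,0,0,0,-0.0015,0,0,0,0,0,-0.0015,0,0,0])

```text
time_s: 7.1
eef_pos: [476.7, -258.5, 66.7]
tool_rot: [0.644, 3.075, -0.0]
wrist_force: [-2.6, 1.7, 8.5]
gripper_width: 0.2
gripper_force: 3.8
```

carry_out(plan=[0,0,0.005,0,0,0,0,0,0.015,0,0,0,0,0,0.04,0,0,0,0,0,0.12,0,0,0,0,0,0.24,0,0,0,0,0,0.35,0,0,0,0,0,0.4,0,0,0,0,0.15,0.4,0,0,0,0,0.2,0.4,0,0,0,0,0.2,0.4,0,0,0,0,0.2,0.4,0,0,0])

```text
time_s: 8.2
eef_pos: [477.0, -178.2, 227.0]
tool_rot: [0.641, 3.074, -0.001]
wrist_force: [-0.9, -0.7, -0.5]
gripper_width: 0.1
gripper_force: 0.0
```

```bash
python3 - <<'E'
from h import *
o=get_obs();print(o['eef_pos'],o['wrist_force'],o['time_s'])
p=capture('scene')
im=cv2.resize(p['image'][130:270,150:340],None,fx=4,fy=4,interpolation=cv2.INTER_CUBIC);save({'image':im},'s3.png')
E
```

```text
[ 476.98667203 -178.20637429  226.96127639] [-0.87439271 -0.71541164 -0.48407006] 8.2
```

View pics/s3.png

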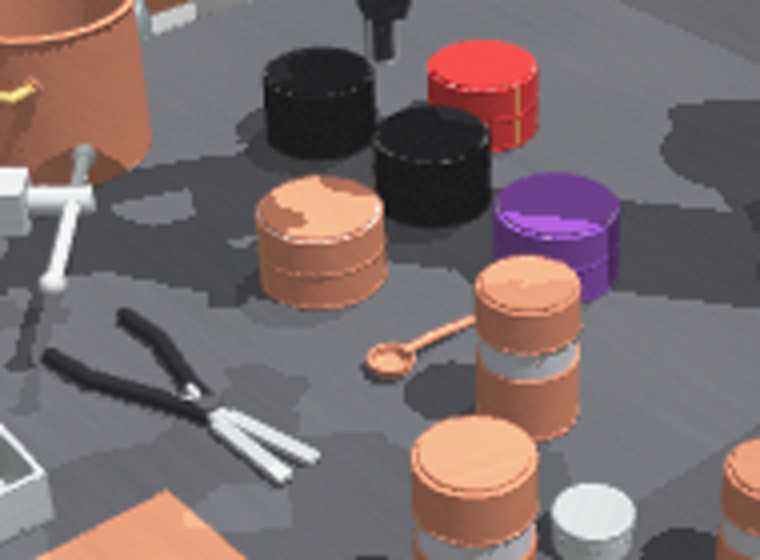

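The bright band of the copper caddy, crop (320,265), is gone: its lid meets the can. The neighbours in the crop are unchanged and the hand is clear.

```bash
python3 -c "
from cell import job_done
print(job_done())"
```

```text
the job is handed in; nothing more can be done
None
```

I pressed the wide copper caddy's lid fully home, with readings of at most about 8.5 N, withdrew the hand, saw nothing else move in the last view, and handed the job in (no verdict came back).

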